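# Bring the hair pin box to the front of the bathroom carousel and open it

### The job

With the fingertips, push the posts on the rim of the bathroom carousel to turn it until the rectangular hair pin box faces the front, its middle in line with the pointer that sticks out of the carousel's foot; then push the lip of the box's sliding cover inward, towards the middle of the carousel, until the cover is fully open with the box still facing the pointer. Do not pick up, knock over or push any of the things standing on the carousel, do not shove the box itself, and leave the other things on the ledge where they are.

Things in the scene. Friction and masses are not known exactly. Their poses are not given: they have to be found in the camera images.
- foot: fixed round grey foot of the carousel, 210 mm across and 18 mm high; origin at the centre of its underside on the ledge, which is also the carousel's turning axis; its -x axis points along the pointer (the front), roughly towards the robot
- pointer (a point): round end knob (26 mm across, 14 mm high) of the steel pointer tongue that sticks out of the foot below the deck, 172 mm from the turning axis; point on its top
- carousel: revolving white deck, 264 mm across, turns both ways without end about its vertical axis with light friction (0.5 N at the rim) and stays where it is left. Origin on the axis, on the deck's underside 20 mm above the ledge; deck top 30 mm above the ledge. The pin box stands on its -x side.
- rim_post (a point): middle (45 mm above the ledge) of one of six equal upright steel posts on the deck's rim, the only things to push for turning: 14 mm across, 30 mm tall, tops 60 mm above the ledge, 120 mm from the axis, at 30 (this one), 90, 150, 210, 270 and 330 degrees counter-clockwise from the deck's x axis
- pin_front (a point): middle of the outer wall of the stainless hair pin box, 92 mm from the turning axis, 44 mm above the ledge. The box is fastened to the deck, 50 mm long along the radius (42 to 92 mm from the axis), 56 mm wide, 28 mm high; it is the only rectangular thing on the carousel
- pin_cover (a joint): how far the pin box's sliding cover is open (m): 0 shut, 0.036 fully open at its stop; slides inward along the radius to the carousel's axis, needs about 0.6 N plus some drag, stays where it is left
- cover_lip (a point): centre of the outward face of the upright lip on the cover's outer end: lip 44 mm wide, 6 mm thick, from 63 to 81 mm above the ledge; this point is 73 mm above the ledge, and moves with the cover. Pushing this face towards the carousel's axis opens the cover
- jar: loose amber glass jar with cap, 44 mm across, 45 mm tall, standing on the deck on its +x side, 57 mm from the axis; origin in the middle of its underside
- tin: loose flat round tin, 52 mm across, 22 mm tall, on the deck's +y side, 58 mm from the axis; origin in the middle of its underside
- roller_low: lower of two hard silicone hair rollers stacked on end on the deck's -y side, 56 mm from the axis: loose tube, 40 mm across, 28 mm tall; origin in the middle of its underside
- roller_high: upper hair roller, same size, standing on the lower one, its top 86 mm above the ledge; origin in the middle of its underside
- soap_tray: loose cracked green soap tray on the ledge beside the carousel, 130 by 85 mm, with soap in it 26 mm high; origin in the middle of its underside
- bottle: loose grey bottle to the left of the carousel, 64 mm across, 170 mm tall; origin in the middle of its underside
- mug: loose white mug to the left of the carousel, 76 mm across without its handle, 90 mm tall; origin in the middle of its underside
- pin_box: the pin box itself (without its cover), fastened to the deck; origin in the middle of its underside, 67 mm from the axis and 30 mm above the ledge; its -x axis points outward
Mind the look-alikes: they are no part of the job. There is more than one size of the jar; the one meant has the size given above. Leave any pink look-alike of the roller_high alone.

How it is judged (in metres and radians):
On the way, in this order (a step that is already met when the one before it is completed fails the run):
1. the pin box faces the pointer and the carousel is at rest, cover still shut (y of pin_front in the frame of foot between -0.015 and 0.015 m and x of pin_front in the frame of foot below -0.05 m and angular speed of carousel below 0.1 rad/s and value of joint pin_cover below 0.012 m), for 0.2 s.
2. the cover is pushed open with the box facing the pointer (y of pin_front in the frame of foot between -0.015 and 0.015 m and x of pin_front in the frame of foot below -0.05 m and angular speed of carousel below 0.1 rad/s and value of joint pin_cover above 0.03 m), for 0.1 s.
At the end, for the whole second after the job is handed in: pin box's outer wall centred within 15 mm of the pointer's line, on its side; cover open over 30 mm of 36; carousel at rest; jar, tin and rollers upright on the deck within 85 mm of its axis; soap tray, bottle and mug within 20 mm of their starts (all of step 2 and angle between each of jar, tin, roller_low, roller_high's own z axis and vertical below 0.15 rad and horizontal distance between each of jar, tin, roller_low, roller_high and foot below 0.085 m and height (world z) of jar between 0.024 and 0.036 m and height (world z) of tin between 0.024 and 0.036 m and height (world z) of roller_low between 0.024 and 0.036 m and height (world z) of roller_high between 0.052 and 0.064 m and distance of each of soap_tray, bottle, mug from where it was at the start of the episode below 0.02 m); the robot touches nothing.
It fails at once if a thing on the carousel is lifted (height (world z) of any of jar, tin, roller_low above 0.05 m or height (world z) of roller_high above 0.078 m).
It fails at once if a thing on the carousel is knocked over (angle between any of jar, tin, roller_low, roller_high's own z axis and vertical above 0.5 rad).
It fails at once if the arm pushes a loose thing standing on the carousel (over 1.5 N) (contact force between any of the fingers, the arm and jar above 1.5 N or contact force between any of the fingers, the arm and tin above 1.5 N or contact force between any of the fingers, the arm and roller_low above 1.5 N or contact force between any of the fingers, the arm and roller_high above 1.5 N).
It fails at once if the arm shoves the pin box itself (over 4 N) (contact force between any of the fingers, the arm and pin_box above 4 N).
It fails at once if soap tray, bottle or mug is moved more than 20 mm (distance of any of soap_tray, bottle, mug from where it was at the start of the episode above 0.02 m).
It also fails if it takes over 54 s, if anything falls off the work surface, if the arm or the gripper's body presses on something with over 40 N, if the wrist force passes 120 N, or if a joint passes its speed limit or range.

### The arm

A 6-joint arm with a two-finger parallel gripper is mounted at the origin on the work surface. World frame = base frame: x ahead of the robot, y to its left, z up, the work surface at z = 0. Lengths are in mm, angles in degrees, forces in N, time in s.
With the tool pointing down it reaches from about 350 to 850 mm from the base axis. Payload 8.1 kg.
Tool frame: the origin (TCP) lies midway between the tips of the shut fingers; the grasp point (between the pads) lies 19 mm behind it (r.tcp_to_grasp is the distance from the TCP to the grasp point, in mm); z points along the fingers, y is the direction in which the jaws open and shut (so a half turn about z gives the same grasp; the last joint's range is limited). The gripper opens to 85 mm and grips with 20 to 120 N. Pads are 22 mm wide; open, the fingers measure 114 mm over their backs; the gripper's body (76 mm by 85 mm) begins 54 mm behind the grasp point. The pads swing forward as they close: fully open they stand 13 mm farther back than shut.
Start: joints at [-69.007, 7.471, 85.268, -0, 87.261, -4.893], TCP at [261.971, -539.793, 231.292] pointing down, gripper open.
Joint ranges: [-169.43, 169.43], [-51.17, 129.36], [1.28, 143.12], [-76.62, 256.62], [0, 156.53], [-152.29, 152.29]. Speed limits (degrees/s): [136.94, 136.94, 159.86, 180, 180, 180].

### API

Orientations are given as [roll, pitch, yaw] about the fixed x, y, z axes, in that order (R = Rz(yaw) Ry(pitch) Rx(roll)).
In Python, from bench import r gives the robot as it stands.
- The arm moves only by the tool jog_arm, never from a script. Its argument "targets" is a list of rows, each a list of 7 numbers: the shift along the tool's x, y, z in m, then the turn, a rotation vector about the tool's x, y, z in rad, then the closure, from 0 (fully open) to 1 (shut). In form: [[dx, dy, dz, wx, wy, wz, claw], ...]. A call has 1 to 5 rows; each row is the pose to reach, as a shift and turn from the pose commanded when the call began, along the tool's axes at that moment; what a row does not reach only later rows make up. A row lasts 1/12 s, in which the tool goes at most 41.7 mm and 7.16 degrees, less where a joint would pass 70% of its speed; a pose out of reach is approached as far as the arm can. A call with a gripper value outside its range is refused whole. The fingers move at their own pace and stop on an object; "newtons" is the grip in N (left out, the last holds). Time passes only in rows, so rows that repeat a pose let the fingers close. It gives the time, the measured TCP pose, the force and the opening at its end, in the units of the state.
- r.sense(): the state, without advancing time (a new reading comes with each control period).
- r.snapshot(name): name is "side" or "top"; returns a dict with "pixels" (400x640x3 uint8, red, green, blue), "fx", "fy", "cx", "cy" (pixels), "origin" and "attitude" of the camera in the world. Camera axes: x right, y down, z forward; pixel columns grow to the right and rows downward; lengths in mm; the calibration is good to about 2 mm. A picture is of the moment at which its call begins. There is no depth.
- r.hand_in(): hands the job in, once; it reports no verdict.
The state is a dict: "time": time; "joint_pos": joint angles; "qd": joint speeds; "joint_efforts": joint torques, N m; "tool_pos": TCP position; "tcp_rot": TCP orientation; "ft_force": force on the tool from outside, world axes, zero at the start; "wrist_torque": the same for the moment, N m; "finger_gap": finger opening in mm.
Only numpy, scipy, OpenCV 4.12 (cv2) and the standard library are available. Lean on these libraries where they do the work, as an engineer would, in place of code of your own. Each camera call takes 0.05 s, during which the arm holds its last target.

## Working session

There is one attempt and no reset: what is moved stays moved. The work goes in short steps, Python scripts to look and compute and a tool call to move; the robot and the scene stay as the last step left them, time stands still between calls to the robot, and variables do not carry over. Pictures are saved under pics/ and viewed, and the job is handed in when it is done.

Besides the shell and the picture viewer there is one more tool, called as name(argument=value, ...), one argument or row to a line, values as JSON. jog_arm: Moves the arm, as the interface text tells. Its arguments: {"type":"object","properties":{"targets":{"type":"array","items":{"type":"array","items":{"type":"number"}}},"newtons":{"type":"number"}},"required":["targets"]}

```bash
mkdir -p pics; ls; python3 - <<'E'
from bench import r
import cv2
print(r.sense())
for n in("side","top"):
    s=r.snapshot(n); cv2.imwrite(f"pics/{n}0.png",s["pixels"][:,:,::-1])
    print(n,{k:v for k,v in s.items() if k!="pixels"})
E
```

```text
pics
{'time': 0.0, 'joint_pos': array([-6.90058751e+01,  7.51378578e+00,  8.53289784e+01, -4.55955575e-05,
        8.72630004e+01, -4.89229769e+00]), 'qd': array([ 0.03331072,  0.01888444,  0.07825747, -0.04012875,  0.05571307,
       -0.0354376 ]), 'joint_efforts': array([ 1.28803309e-03, -5.69404364e+01, -5.00545156e+01, -4.84017050e-05,
        1.48191716e-02,  3.19157232e-05]), 'tool_pos': array([ 261.78108318, -539.26482087,  230.26111664]), 'tcp_rot': array([-1.79894617e+02, -8.97453918e-03,  2.58864165e+01]), 'ft_force': array([-0.28747413, -0.36920394,  0.18389521]), 'wrist_torque': array([ 0.01139386, -0.02734163, -0.00244635]), 'finger_gap': 85.20337766002746}
side {'fx': 389.9892408208248, 'fy': 389.9892408208248, 'cx': 313.70278110843185, 'cy': 197.51244957395338, 'origin': array([ -7.61680895, 621.36974314, 573.32485002]), 'attitude': array([-119.73961342,    1.24190152, -141.43042717])}
top {'fx': 407.8314686732836, 'fy': 407.8314686732836, 'cx': 318.13005049615043, 'cy': 202.84083533168376, 'origin': array([ 2.83095818e+02, -4.75620457e-01,  1.14315763e+03]), 'attitude': array([-166.79396079,    0.33031506,  -89.78748507])}
```

View pics/side0.png

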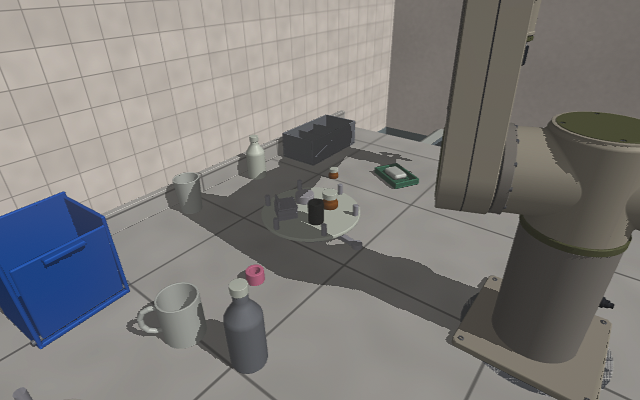

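View pics/top0.png

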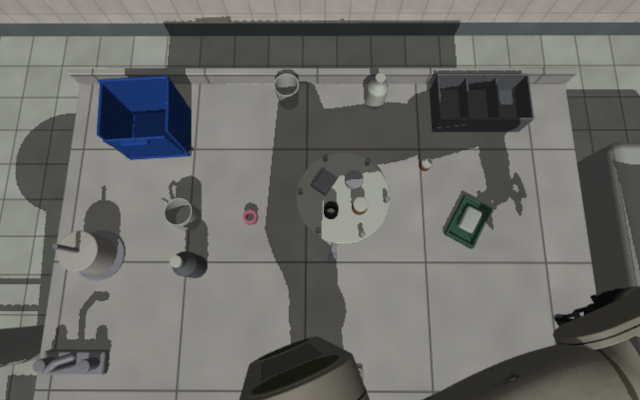

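```bash
cat > h.py <<'E'
import numpy as np,cv2
from scipy.spatial.transform import Rotation as R
def ray(s,u,v,z):
    A=R.from_euler('xyz',s['attitude'],degrees=True).as_matrix()
    d=A@np.array([(u-s['cx'])/s['fx'],(v-s['cy'])/s['fy'],1]); o=s['origin']
    return o+d*(z-o[2])/d[2]
def proj(s,p):
    A=R.from_euler('xyz',s['attitude'],degrees=True).as_matrix()
    c=A.T@(np.asarray(p,float)-s['origin']); return np.array([s['fx']*c[0]/c[2]+s['cx'],s['fy']*c[1]/c[2]+s['cy']])
def crop(s,name,u0,v0,u1,v1,k):
    im=s['pixels'][v0:v1,u0:u1,::-1]
    cv2.imwrite('pics/'+name,cv2.resize(im,None,fx=k,fy=k,interpolation=cv2.INTER_CUBIC))
E
python3 - <<'E'
from bench import r
from h import *
s=r.snapshot('top'); crop(s,'topc1.png',285,140,405,270,6) if 0 else crop(s,'topc1.png',285,145,405,265,5)
for p in [(343,197)]: print(ray(s,*p,30))
s=r.snapshot('side'); crop(s,'sidec1.png',250,165,375,255,6)
E
```

```text
[561.32283172 -62.96397187  30.        ]
```

View pics/topc1.png

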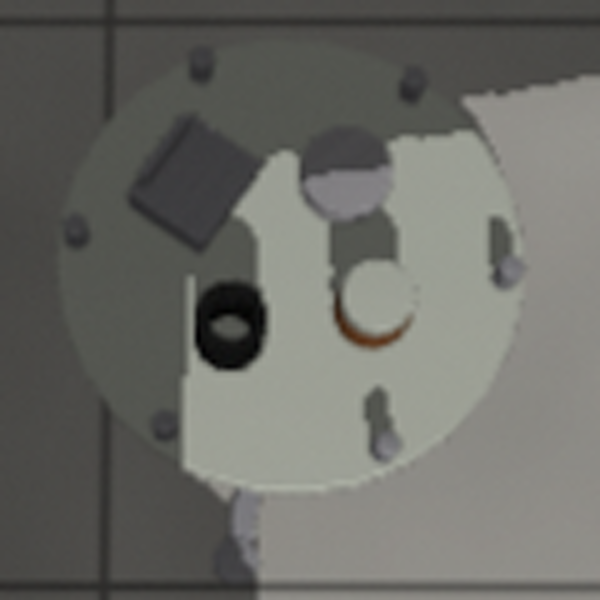

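View pics/sidec1.png

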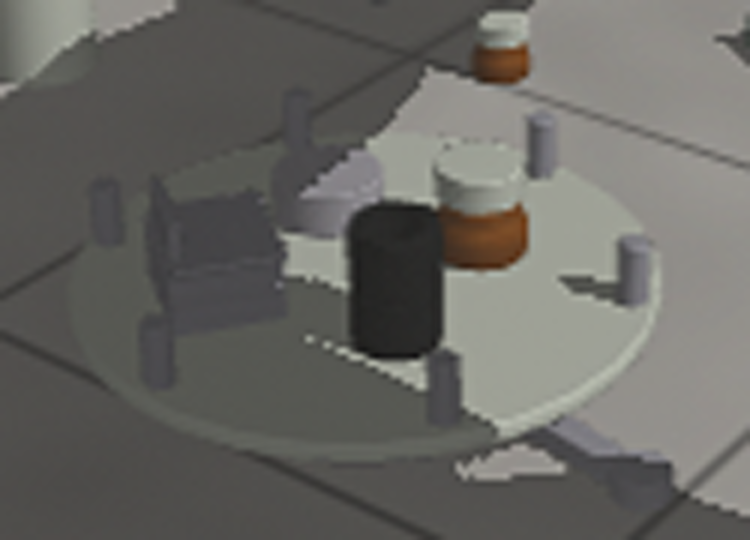

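The top crop shows:
- The pin box is the dark rectangle at (195,185). It lies at the far left, roughly opposite the pointer, whose knob is at (245,525).
- The roller stack is at (230,325), the tin at (345,172) and the jar at (375,300).
- The small jar at px (425,164) and the pink roller at (251,217) are the look-alikes.

I'll fit the model to these points.

```bash
python3 - <<'E'
from bench import r
from h import *
from scipy.optimize import least_squares
s=r.snapshot('top')
P=[(c[0]/5+285,c[1]/5+145) for c in [(203,54),(414,73),(513,265),(385,440),(165,418),(76,224)]]
W=np.array([ray(s,*p,60)[:2] for p in P])
# posts spaced 60deg ; listed clockwise in image
th=lambda a:np.deg2rad(a-60*np.arange(6))
f=lambda q:(W-(q[:2]+120*np.c_[np.cos(th(q[2])),np.sin(th(q[2]))])).ravel()
o=least_squares(f,[560,-60,60]);print(o.x,f(o.x).round(1))
c=o.x[:2]
def pol(u,v,z):
    w=ray(s,u/5+285,v/5+145,z)[:2]; d=w-c; print((u,v),w.round(),np.hypot(*d).round(1),np.rad2deg(np.arctan2(d[1],d[0])).round(1))
pol(240,525,18) ; pol(248,510,14); pol(195,185,60);pol(163,158,81);pol(375,297,75);pol(345,172,52);pol(230,322,86)
E
```

```text
[563.39668571 -62.78926727  24.44947313] [ 0.1 -0.6  0.7  0.9 -0.5 -0.9  0.3  1.3  0.4 -0.2 -1.  -0.5]
(240, 525) [414. -35.] 152.5 169.3
(248, 510) [422. -39.] 143.0 170.5
(195, 185) [596.  -9.] 62.9 58.3
(163, 158) [606.   8.] 82.6 59.3
(375, 297) [ 530. -106.] 54.7 -128.0
(345, 172) [606. -93.] 52.5 -35.0
(230, 322) [513. -28.] 61.1 144.9
```

```bash
python3 - <<'E'
from bench import r
from h import *
c=np.array([563.4,-62.8])
s=r.snapshot('top'); crop(s,'topc2.png',320,235,350,270,16)
for a in [165,168,170,172]:
  print(a,[((proj(s,[c[0]+R_*np.cos(np.deg2rad(a)),c[1]+R_*np.sin(np.deg2rad(a)),14])-[320,235])*16).round() for R_ in(150,172,185)])
t=r.snapshot('side'); crop(t,'sidec2.png',330,225,370,255,16)
for a in [165,168,170,172]:
  print(a,[((proj(t,[c[0]+R_*np.cos(np.deg2rad(a)),c[1]+R_*np.sin(np.deg2rad(a)),14])-[330,225])*16).round() for R_ in(150,172,185)])
E
```

```text
165 [array([146., 214.]), array([114., 337.]), array([ 94., 410.])]
168 [array([190., 225.]), array([164., 349.]), array([149., 424.])]
170 [array([220., 231.]), array([199., 356.]), array([186., 431.])]
172 [array([250., 235.]), array([233., 362.]), array([223., 437.])]
165 [array([276., 234.]), array([372., 303.]), array([431., 344.])]
168 [array([314., 215.]), array([417., 280.]), array([479., 319.])]
170 [array([338., 201.]), array([445., 264.]), array([509., 302.])]
172 [array([362., 188.]), array([471., 247.]), array([538., 284.])]
```

View pics/topc2.png

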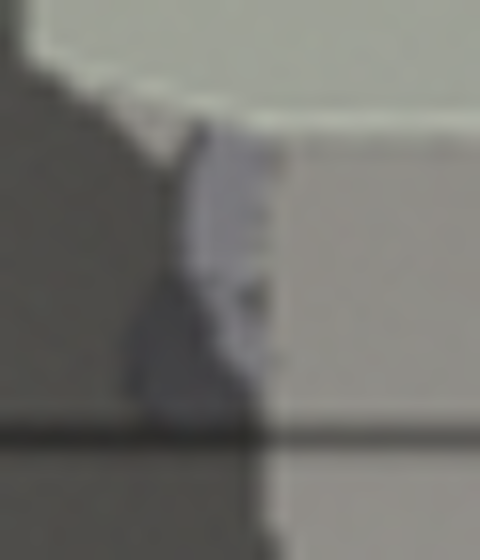

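View pics/sidec2.png

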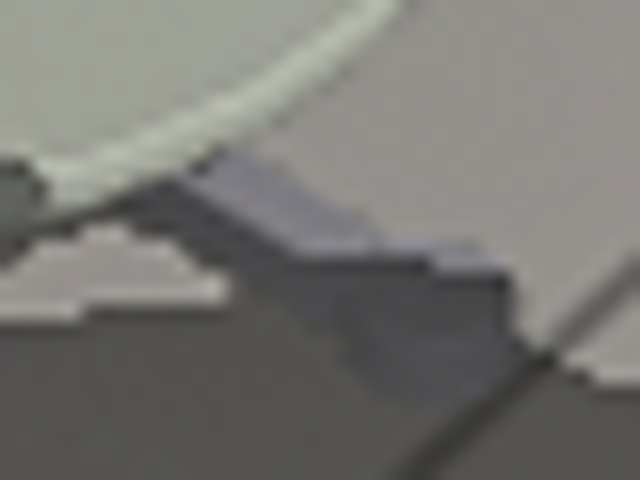

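Top crop: the knob spans 125–265 px, centred near (197,355), which puts the pointer at about 170°. The side view (knob centre near (430,270)) agrees. The box sits at 54.4°, so it needs about +115.6° CCW. I'll push the post at 144° along the near side. Now the move helper.

```bash
cat >> h.py <<'E'
C=np.array([563.4,-62.8])
def rows(wps,claw=1,yaw0=None):
    """wps: (x,y,z,yaw) world mm/deg, tool down"""
    from bench import r
    st=r.sense(); p=st['tool_pos']; M=R.from_euler('xyz',st['tcp_rot'],degrees=True)
    out=[]
    for x,y,z,yw in wps:
        d=M.inv().apply(np.array([x,y,z])-p)/1000
        w=(M.inv()*R.from_euler('xyz',[180,0,yw],degrees=True)).as_rotvec()
        out.append([*d.round(3).tolist(),*w.round(3).tolist(),claw])
    print(p.round(1),st['tcp_rot'].round(1),st['ft_force'].round(1),st['time'],st['finger_gap'].round(1));print(str(out))
def pol(ph,rad,z,yaw=None):
    a=np.deg2rad(ph);return (C[0]+rad*np.cos(a),C[1]+rad*np.sin(a),z,ph-90 if yaw is None else yaw)
E
python3 - <<'E'
from h import *
rows([pol(130,120,160)])
E
```

```text
Traceback (most recent call last):
  File "h.py", line 23, in rows
    print(p.round(1),st['tcp_rot'].round(1),st['ft_force'].round(1),st['time'],st['finger_gap'].round(1));print(str(out))
                                                                               ^^^^^^^^^^^^^^^^^^^^^^
AttributeError: 'float' object has no attribute 'round'
```

```bash
sed -i "s/st\['finger_gap'\].round(1)/round(st['finger_gap'],1)/" h.py
python3 - <<'E'
from h import *
rows([pol(130,120,160)])
E
```

```text
[ 261.9 -539.7  231. ] [-180.    -0.    25.9] [-0.3 -0.8  0.6] 0.35 85.5
[[0.45, -0.414, 0.071, -0.0, -0.0, -0.246, 1]]
```

jog_arm(
  targets=[
    [0.45,-0.414,0.071,0,0,-0.246,1],
    [0.45,-0.414,0.071,0,0,-0.246,1],
    [0.45,-0.414,0.071,0,0,-0.246,1],
    [0.45,-0.414,0.071,0,0,-0.246,1],
    [0.45,-0.414,0.071,0,0,-0.246,1],
  ],
)

```text
time: 0.77
tool_pos: [338.0, -345.5, 207.0]
tcp_rot: [180.0, -0.0, 39.9]
ft_force: [1.4, 0.2, -0.2]
finger_gap: 25.6
```

```bash
python3 - <<'E'
from h import *
rows([pol(130,120,160)])
E
```

```text
[ 338.  -345.5  207. ] [180.   -0.   39.9] [ 1.4  0.2 -0.2] 0.7667 25.6
[[0.354, -0.192, 0.047, 0.0, -0.0, -0.001, 1]]
```

jog_arm(
  targets=[
    [0.354,-0.192,0.047,0,0,0,1],
    [0.354,-0.192,0.047,0,0,0,1],
    [0.354,-0.192,0.047,0,0,0,1],
    [0.354,-0.192,0.047,0,0,0,1],
    [0.354,-0.192,0.047,0,0,0,1],
  ],
)

```text
time: 1.18
tool_pos: [414.2, -152.9, 183.2]
tcp_rot: [179.9, -0.0, 40.0]
ft_force: [1.2, -0.7, -0.4]
finger_gap: 0.1
```

```bash
python3 - <<'E'
from h import *
rows([pol(130,120,160)])
E
```

```text
[ 414.2 -152.9  183.2] [179.9  -0.   40. ] [ 1.2 -0.7 -0.4] 1.1833 0.1
[[0.172, -0.093, 0.023, 0.001, -0.0, -0.001, 1]]
```

jog_arm(
  targets=[
    [0.172,-0.093,0.023,0,0,0,1],
    [0.172,-0.093,0.023,0,0,0,1],
    [0.172,-0.093,0.023,0,0,0,1],
    [0.172,-0.093,0.023,0,0,0,1],
    [0.172,-0.093,0.023,0,0,0,1],
  ],
)

```text
time: 1.6
tool_pos: [486.4, 30.2, 160.0]
tcp_rot: [-180.0, -0.1, 40.1]
ft_force: [0.2, -0.6, -0.3]
finger_gap: 0.2
```

```bash
python3 - <<'E'
from h import *
from bench import r
rows([pol(130,120,70)]*4)
for n in("side","top"):
    s=r.snapshot(n);
    crop(s,n+'d1.png',*((250,120,410,240) if n=='side' else (265,130,425,250)),5)
E
```

```text
[486.4  30.2 160. ] [-1.80e+02 -1.00e-01  4.01e+01] [ 0.2 -0.6 -0.3] 1.6 0.2
[[-0.001, 0.001, 0.09, -0.0, -0.001, 0.001, 1], [-0.001, 0.001, 0.09, -0.0, -0.001, 0.001, 1], [-0.001, 0.001, 0.09, -0.0, -0.001, 0.001, 1], [-0.001, 0.001, 0.09, -0.0, -0.001, 0.001, 1]]
```

View pics/sided1.png

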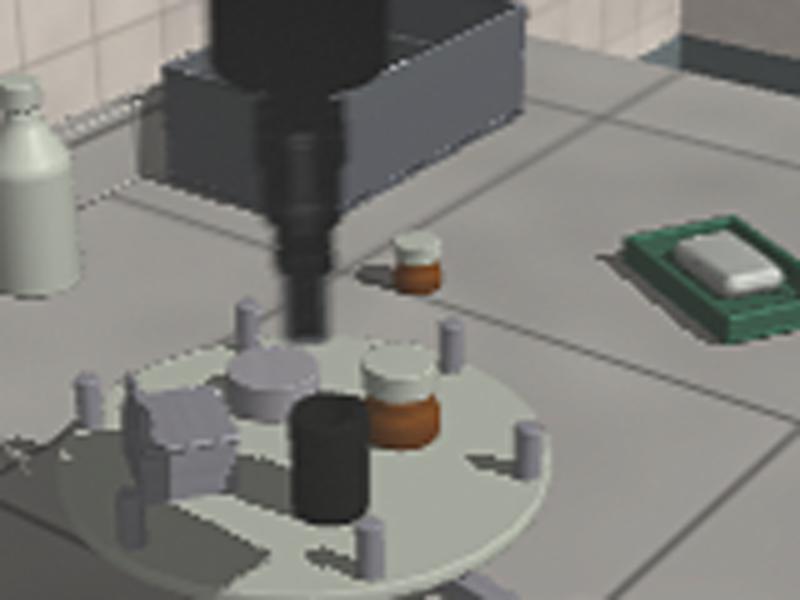

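View pics/topd1.png

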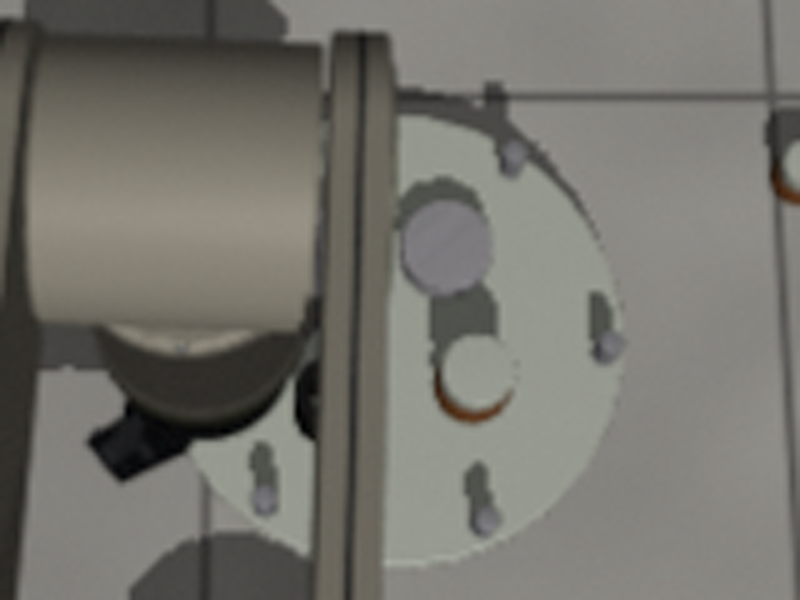

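The side view shows the shut fingertips at (308,335), above the deck's near-left edge and clear of the rollers at (330,410). Descending behind the post.

jog_arm(
  targets=[
    [-0.001,0.001,0.04,0,0,0,1],
    [-0.001,0.001,0.08,0,0,0,1],
    [-0.001,0.001,0.105,0,0,0,1],
    [-0.001,0.001,0.12,0,0,0,1],
    [-0.001,0.001,0.12,0,0,0,1],
  ],
)

```text
time: 2.12
tool_pos: [482.1, 25.1, 36.0]
tcp_rot: [-179.7, 0.3, 40.0]
ft_force: [-1.7, 0.1, -0.9]
finger_gap: 0.1
```

```bash
python3 - <<'E'
from h import *
from bench import r
rows([pol(130+3*i,120,40) for i in range(1,6)])
s=r.snapshot('side');crop(s,'sided2.png',250,120,410,240,5)
E
```

```text
[482.1  25.1  36. ] [-179.7    0.3   40. ] [-1.7  0.1 -0.9] 2.1167 0.1
[[-0.0, -0.0, -0.004, -0.005, 0.005, -0.053, 1], [-0.007, 0.0, -0.004, -0.005, 0.005, -0.105, 1], [-0.013, 0.001, -0.004, -0.005, 0.005, -0.158, 1], [-0.019, 0.002, -0.004, -0.005, 0.005, -0.21, 1], [-0.025, 0.004, -0.004, -0.006, 0.005, -0.263, 1]]
```

View pics/sided2.png

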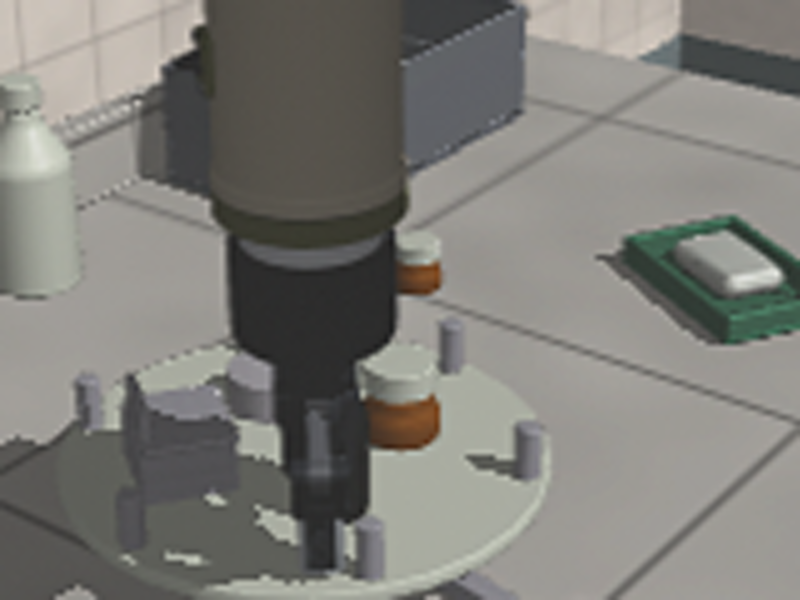

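The side view shows the fingertips at (320,560) on the deck, just behind the post at (370,548). Starting the arc push.

jog_arm(
  targets=[
    [-0.001,0,-0.004,0,0,-0.053,1],
    [-0.007,0,-0.004,0,0,-0.105,1],
    [-0.013,0.001,-0.004,0,0,-0.158,1],
    [-0.019,0.002,-0.004,0,0,-0.21,1],
    [-0.025,0.004,-0.004,0,0,-0.263,1],
  ],
)

```text
time: 2.58
tool_pos: [470.7, 5.9, 46.7]
tcp_rot: [179.8, -0.1, 55.2]
ft_force: [-1.1, 1.8, -0.4]
finger_gap: -0.2
```

```bash
python3 - <<'E'
from h import *
rows([pol(145+4*i,120,40) for i in range(1,6)])
E
```

```text
[470.7   5.9  46.7] [ 1.798e+02 -1.000e-01  5.520e+01] [-1.1  1.8 -0.4] 2.5833 -0.2
[[-0.011, -0.004, 0.007, 0.003, -0.002, -0.067, 1], [-0.02, -0.004, 0.007, 0.003, -0.002, -0.136, 1], [-0.028, -0.002, 0.007, 0.003, -0.002, -0.206, 1], [-0.036, -0.0, 0.007, 0.003, -0.001, -0.276, 1], [-0.044, 0.002, 0.007, 0.004, -0.001, -0.346, 1]]
```

```bash
cat >> h.py <<'E'
def crows(cmd,wps,claw=1):
    from bench import r
    st=r.sense(); M=R.from_euler('xyz',[180,0,cmd[3]],degrees=True)
    out=[]
    for x,y,z,yw in wps:
        d=M.inv().apply(np.array([x,y,z])-cmd[:3])/1000
        w=(M.inv()*R.from_euler('xyz',[180,0,yw],degrees=True)).as_rotvec()
        out.append([*d.round(4).tolist(),0,0,round(w[2],3),claw])
    print('end',np.round(wps[-1],1),'ang meas',np.rad2deg(np.arctan2(*(st['tool_pos'][:2]-C)[::-1])).round(1),np.hypot(*(st['tool_pos'][:2]-C)).round(1),st['tool_pos'].round(1),st['time']);print(str(out))
E
python3 - <<'E'
from h import *
crows((469.7,9.9,44,55.2),[pol(142+4*i,120,40) for i in range(1,6)])
E
```

```text
end [449.3 -25.7  40.   72. ] ang meas 143.5 115.4 [470.7   5.9  46.7] 2.5833
[[-0.0079, -0.0016, 0.004, 0, 0, np.float64(-0.014), 1], [-0.0163, -0.0011, 0.004, 0, 0, np.float64(-0.084), 1], [-0.0246, -0.0002, 0.004, 0, 0, np.float64(-0.154), 1], [-0.0328, 0.0014, 0.004, 0, 0, np.float64(-0.223), 1], [-0.0409, 0.0036, 0.004, 0, 0, np.float64(-0.293), 1]]
```

jog_arm(
  targets=[
    [-0.008,-0.0016,0.004,0,0,-0.014,1],
    [-0.0163,-0.001,0.004,0,0,-0.084,1],
    [-0.0246,0,0.004,0,0,-0.154,1],
    [-0.0328,0.0014,0.004,0,0,-0.223,1],
    [-0.041,0.0036,0.004,0,0,-0.293,1],
  ],
)

```text
time: 3.0
tool_pos: [450.2, -30.1, 42.6]
tcp_rot: [179.8, -0.0, 72.0]
ft_force: [0.2, 0.7, -1.1]
finger_gap: 0.2
```

```bash
python3 - <<'E'
from h import *
crows((449.3,-25.7,40,72),[pol(162+4*i,120,40) for i in range(1,6)])
from bench import r
s=r.snapshot('side');crop(s,'sided3.png',250,120,410,240,5)
E
```

```text
end [443.5 -67.   40.   92. ] ang meas 163.9 117.8 [450.2 -30.1  42.6] 3.0
[[-0.0084, 0.0003, 0.0, 0, 0, np.float64(-0.07), 1], [-0.0167, 0.0011, 0.0, 0, 0, np.float64(-0.14), 1], [-0.025, 0.0026, 0.0, 0, 0, np.float64(-0.209), 1], [-0.0331, 0.0046, 0.0, 0, 0, np.float64(-0.279), 1], [-0.0411, 0.0072, 0.0, 0, 0, np.float64(-0.349), 1]]
```

View pics/sided3.png

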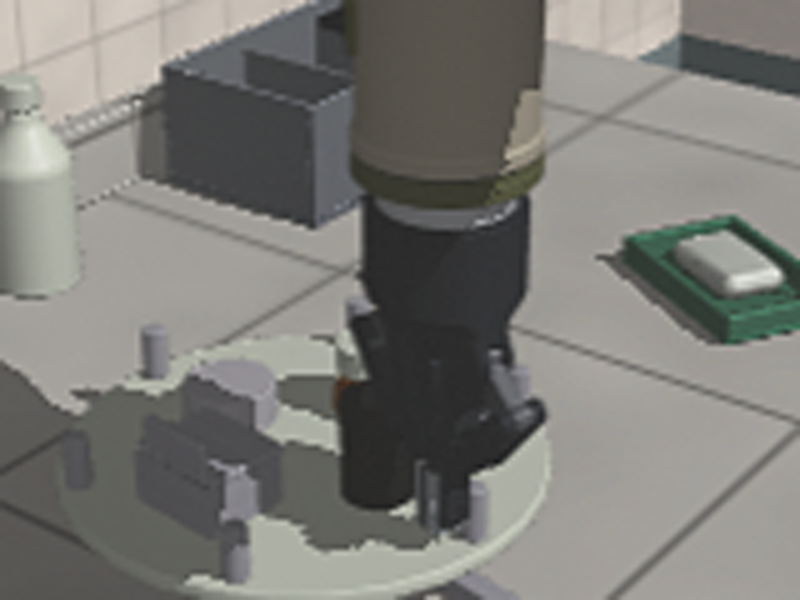

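The deck is turning with the post. The box is now at (205,475) and nothing has been disturbed, so I'll continue.

jog_arm(
  targets=[
    [-0.0084,0.0003,0,0,0,-0.07,1],
    [-0.0167,0.001,0,0,0,-0.14,1],
    [-0.025,0.0026,0,0,0,-0.209,1],
    [-0.033,0.0046,0,0,0,-0.279,1],
    [-0.041,0.0072,0,0,0,-0.349,1],
  ],
)

```text
time: 3.47
tool_pos: [444.1, -71.2, 42.2]
tcp_rot: [179.8, 0.0, 91.9]
ft_force: [-0.1, 0.7, -0.2]
finger_gap: -0.1
```

jog_arm(
  targets=[
    [-0.0084,0.0003,0,0,0,-0.07,1],
    [-0.0167,0.001,0,0,0,-0.14,1],
    [-0.025,0.0026,0,0,0,-0.209,1],
    [-0.033,0.0046,0,0,0,-0.279,1],
    [-0.041,0.0072,0,0,0,-0.349,1],
  ],
)

```text
time: 3.88
tool_pos: [452.6, -112.0, 42.1]
tcp_rot: [179.9, 0.1, 111.9]
ft_force: [1.1, 1.9, 0.3]
finger_gap: 0.2
```

```bash
python3 - <<'E'
from h import *
crows((*pol(202,120,40),),[pol(202+4*i,120,40) for i in range(1,6)])
from bench import r
s=r.snapshot('side');crop(s,'sided4.png',250,120,410,240,5)
s=r.snapshot('top');crop(s,'topd4.png',265,130,425,250,5)
E
```

```text
end [ 474.2 -143.1   40.   132. ] ang meas -156.0 121.2 [ 452.6 -112.    42.1] 3.8833
[[-0.0084, 0.0003, 0.0, 0, 0, np.float64(-0.07), 1], [-0.0167, 0.0012, 0.0, 0, 0, np.float64(-0.14), 1], [-0.0249, 0.0026, 0.0, 0, 0, np.float64(-0.209), 1], [-0.0331, 0.0046, 0.0, 0, 0, np.float64(-0.279), 1], [-0.041, 0.0072, 0.0, 0, 0, np.float64(-0.349), 1]]
```

View pics/sided4.png

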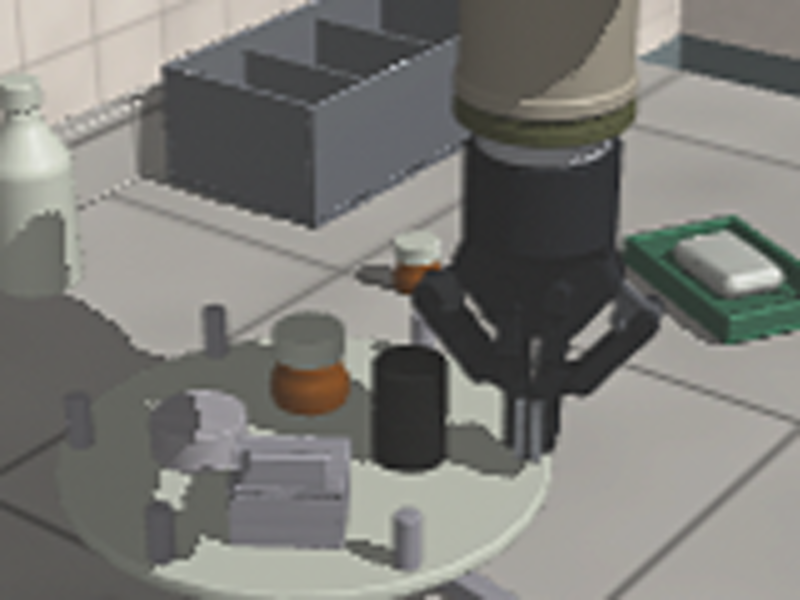

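View pics/topd4.png

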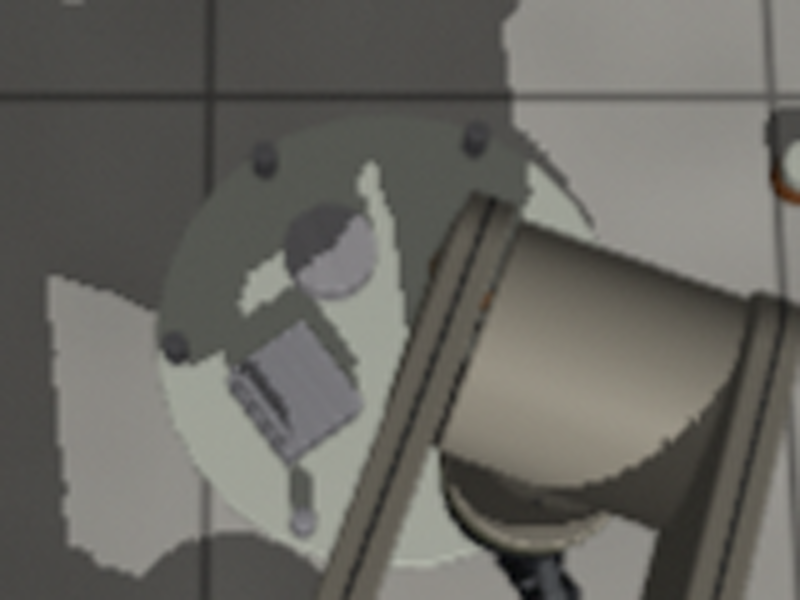

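```bash
cat >> h.py <<'E'
def postang(s,pts,u0,v0,k):
    for u,v in pts:
        w=ray(s,u/k+u0,v/k+v0,60)[:2]-C; a=np.rad2deg(np.arctan2(w[1],w[0])); print(round(np.hypot(*w),1),round(a,1),'box mod60',round((a+30)%60,1))
E
python3 - <<'E'
from h import *
from bench import r
s=r.snapshot('top'); postang(s,[(265,155),(476,133),(177,342),(302,515)],265,130,5); print(r.sense()['time'])
E
```

```text
117.4 36.8 box mod60 6.8
117.3 -24.1 box mod60 5.9
118.9 96.7 box mod60 6.7
120.0 155.5 box mod60 5.5
4.0333
```

jog_arm(
  targets=[
    [-0.0084,0.0003,0,0,0,-0.07,1],
    [-0.0167,0.001,0,0,0,-0.14,1],
    [-0.025,0.0026,0,0,0,-0.209,1],
    [-0.033,0.0046,0,0,0,-0.279,1],
    [-0.041,0.0072,0,0,0,-0.349,1],
  ],
)

```text
time: 4.45
tool_pos: [473.5, -146.4, 40.9]
tcp_rot: [180.0, 0.0, 131.8]
ft_force: [-0.0, 1.8, 0.0]
finger_gap: -0.1
```

```bash
python3 - <<'E'
from h import *
crows((*pol(222,120,40),),[pol(222+a,120,40) for a in (3,6,8,9,10)])
E
```

```text
end [ 489.5 -157.4   40.   142. ] ang meas -137.1 122.7 [ 473.5 -146.4   40.9] 4.45
[[-0.0063, 0.0002, 0.0, 0, 0, np.float64(-0.052), 1], [-0.0125, 0.0007, 0.0, 0, 0, np.float64(-0.105), 1], [-0.0167, 0.0012, 0.0, 0, 0, np.float64(-0.14), 1], [-0.0188, 0.0015, 0.0, 0, 0, np.float64(-0.157), 1], [-0.0208, 0.0018, 0.0, 0, 0, np.float64(-0.175), 1]]
```

jog_arm(
  targets=[
    [-0.0063,0.0002,0,0,0,-0.052,1],
    [-0.0125,0.0007,0,0,0,-0.105,1],
    [-0.0167,0.0012,0,0,0,-0.14,1],
    [-0.0188,0.0015,0,0,0,-0.157,1],
    [-0.0208,0.0018,0,0,0,-0.175,1],
  ],
)

```text
time: 4.87
tool_pos: [488.6, -160.6, 40.6]
tcp_rot: [180.0, 0.0, 141.8]
ft_force: [0.6, 0.6, -0.5]
finger_gap: 0.1
```

```bash
python3 - <<'E'
from h import *
crows((*pol(232,120,40),),[pol(232+a,120,40) for a in (2,4,6,7,8)])
from bench import r
s=r.snapshot('top');crop(s,'topd5.png',265,130,425,250,5)
E
```

```text
end [ 503.4 -166.7   40.   150. ] ang meas -127.4 123.1 [ 488.6 -160.6   40.6] 4.8667
[[-0.0042, 0.0001, 0.0, 0, 0, np.float64(-0.035), 1], [-0.0084, 0.0003, 0.0, 0, 0, np.float64(-0.07), 1], [-0.0125, 0.0007, 0.0, 0, 0, np.float64(-0.105), 1], [-0.0146, 0.0009, 0.0, 0, 0, np.float64(-0.122), 1], [-0.0167, 0.0012, 0.0, 0, 0, np.float64(-0.14), 1]]
```

View pics/topd5.png

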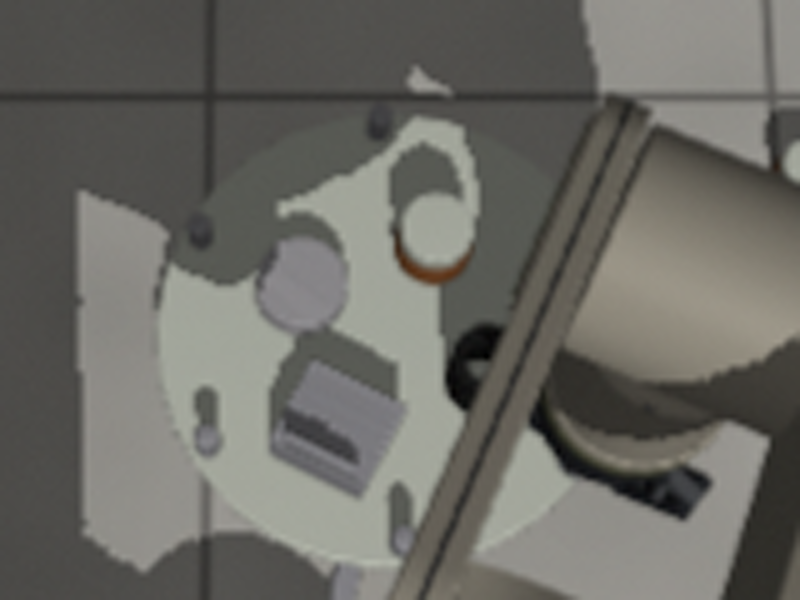

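```bash
python3 - <<'E'
from h import *
from bench import r
s=r.snapshot('top'); postang(s,[(380,117),(201,224),(207,433),(403,533)],265,130,5)
crop(s,'topd6.png',265,130,425,250,5)
E
```

```text
116.7 2.9 box mod60 32.9
118.5 63.1 box mod60 33.1
119.9 122.5 box mod60 32.5
118.8 -177.9 box mod60 32.1
```

jog_arm(
  targets=[
    [-0.0042,0.0001,0,0,0,-0.035,1],
    [-0.0084,0.0003,0,0,0,-0.07,1],
    [-0.0125,0.0007,0,0,0,-0.105,1],
    [-0.0146,0.0009,0,0,0,-0.122,1],
    [-0.0167,0.0012,0,0,0,-0.14,1],
  ],
)

```text
time: 5.38
tool_pos: [502.1, -170.0, 40.2]
tcp_rot: [180.0, -0.0, 149.9]
ft_force: [0.2, -0.5, 0.0]
finger_gap: -0.0
```

jog_arm(
  targets=[
    [-0.0042,0.0001,0,0,0,-0.035,1],
    [-0.0073,0.0003,0,0,0,-0.061,1],
    [-0.0105,0.0005,0,0,0,-0.087,1],
    [-0.0126,0.0007,0,0,0,-0.105,1],
    [-0.0147,0.0009,0,0,0,-0.122,1],
  ],
)

```text
time: 5.8
tool_pos: [515.3, -176.7, 40.1]
tcp_rot: [180.0, -0.0, 156.9]
ft_force: [-0.5, 1.3, 0.1]
finger_gap: -0.1
```

```bash
python3 - <<'E'
from h import *
from bench import r
s=r.snapshot('top');crop(s,'topd7.png',265,130,425,250,5)
s=r.snapshot('top');crop(s,'topd8.png',265,130,425,250,5)
crows((*pol(247,120,40),),[pol(247+a,120,40) for a in (1,2,3,4,5)])
E
```

```text
end [ 526.3 -176.9   40.   162. ] ang meas -112.7 123.7 [ 515.6 -176.9   40.2] 5.9
[[-0.0021, 0.0, 0.0, 0, 0, np.float64(-0.017), 1], [-0.0042, 0.0001, 0.0, 0, 0, np.float64(-0.035), 1], [-0.0063, 0.0002, 0.0, 0, 0, np.float64(-0.052), 1], [-0.0084, 0.0003, 0.0, 0, 0, np.float64(-0.07), 1], [-0.0105, 0.0005, 0.0, 0, 0, np.float64(-0.087), 1]]
```

View pics/topd8.png

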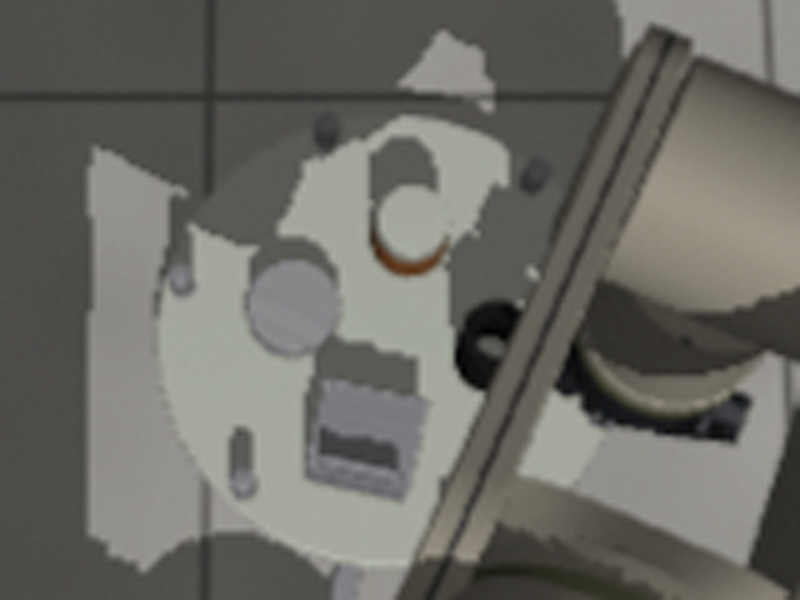

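```bash
python3 - <<'E'
from h import *
from bench import r
s=r.snapshot('top'); postang(s,[(328,124),(535,166),(181,270),(242,480)],265,130,5)
E
```

```text
117.7 17.3 box mod60 47.3
119.0 -42.5 box mod60 47.5
119.5 76.9 box mod60 46.9
121.9 137.7 box mod60 47.7
```

jog_arm(
  targets=[
    [-0.0017,0,0,0,0,-0.014,1],
    [-0.0034,0,0,0,0,-0.028,1],
    [-0.0052,0,0,0,0,-0.04,1],
    [-0.0052,0,0,0,0,-0.04,1],
    [0.001,0,0,0,0,-0.04,1],
  ],
)

```text
time: 6.37
tool_pos: [515.2, -176.9, 40.4]
tcp_rot: [-180.0, 0.1, 159.1]
ft_force: [0.3, -0.2, 0.0]
finger_gap: -0.1
```

jog_arm(
  targets=[
    [0.01,0,0,0,0,0,1],
    [0.01,0,-0.02,0,0,0,1],
    [0.01,0,-0.06,0,0,0,1],
    [0.01,0,-0.1,0,0,0,1],
    [0.01,0,-0.12,0,0,0,1],
  ],
)

```text
time: 6.78
tool_pos: [506.4, -173.5, 165.2]
tcp_rot: [-180.0, 0.3, 159.1]
ft_force: [0.5, -0.0, 1.2]
finger_gap: 0.0
```

```bash
python3 - <<'E'
from h import *
rows([pol(170,170,140,170)])
E
```

```text
[ 506.4 -173.5  165.2] [-180.     0.3  159.1] [ 0.5 -0.   1.2] 6.7833 0.0
[[0.153, 0.092, 0.024, -0.001, 0.005, -0.189, 1]]
```

jog_arm(
  targets=[
    [0.153,0.092,0.02,0,0,-0.19,1],
    [0.153,0.092,0.02,0,0,-0.19,1],
    [0.153,0.092,0.02,0,0,-0.19,1],
    [0.153,0.092,0.02,0,0,-0.19,1],
    [0.153,0.092,0.02,0,0,-0.19,1],
  ],
)

```text
time: 7.2
tool_pos: [390.7, -29.2, 138.1]
tcp_rot: [179.9, -0.2, 170.1]
ft_force: [-0.1, 1.0, -0.1]
finger_gap: 0.2
```

```bash
python3 - <<'E'
from h import *
from bench import r
s=r.snapshot('top');crop(s,'topd9.png',265,130,425,250,5)
s=r.snapshot('side');crop(s,'sided9.png',250,135,390,255,5)
rows([pol(170,r_,z,170) for r_,z in((150,90),(140,72))])
E
```

```text
[392.9 -30.6 139.3] [180.   -0.  170.2] [0.2 0.1 0.9] 7.3 0.2
[[-0.024, -0.002, 0.049, 0.0, -0.001, 0.003, 1], [-0.034, -0.002, 0.067, 0.0, -0.001, 0.003, 1]]
```

View pics/topd9.png

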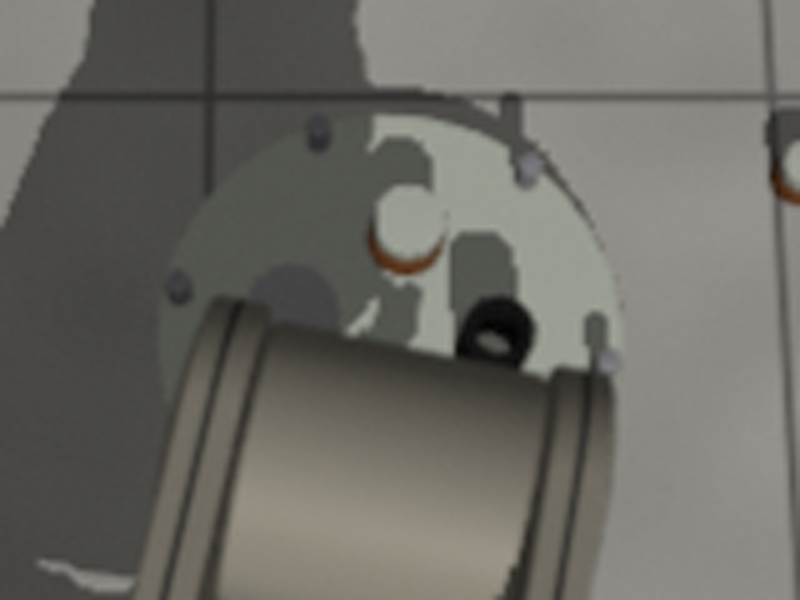

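View pics/sided9.png

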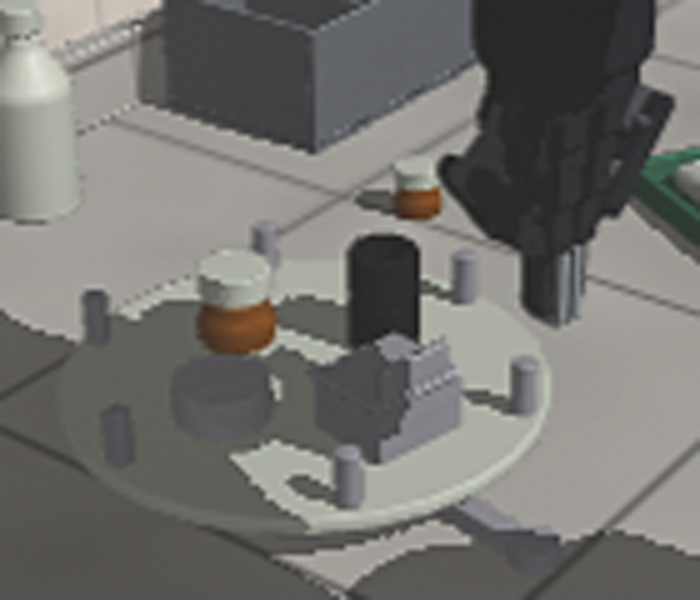

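```bash
python3 - <<'E'
from h import *
from bench import r
s=r.snapshot('top'); postang(s,[(319,124),(529,160),(179,282),(605,358)],265,130,5)
t=r.snapshot('side')
for b in(168,170,172):print(b,[((proj(t,pol(b,q,z)[:3])-[250,135])*5).round() for q,z in((92,81),(172,14))])
E
```

```text
119.3 19.6 box mod60 49.6
119.5 -40.2 box mod60 49.8
119.2 80.2 box mod60 50.2
117.7 -100.9 box mod60 49.1
168 [array([419., 353.]), array([530., 537.])]
170 [array([424., 351.]), array([539., 532.])]
172 [array([428., 349.]), array([547., 527.])]
```

Box at 169.7° against the pointer at 170°. Lowering in front of the lip.

jog_arm(
  targets=[
    [-0.01,-0.002,0.025,0,0,0.003,1],
    [-0.024,-0.002,0.049,0,0,0.003,1],
    [-0.03,-0.002,0.062,0,0,0.003,1],
    [-0.034,-0.002,0.068,0,0,0.003,1],
    [-0.034,-0.002,0.068,0,0,0.003,1],
  ],
)

```text
time: 7.82
tool_pos: [427.8, -41.0, 70.8]
tcp_rot: [-180.0, -0.2, 169.8]
ft_force: [-0.2, 0.4, -0.5]
finger_gap: -0.0
```

jog_arm(
  targets=[
    [-0.004,0,0,0,0,0,1],
    [-0.01,0,0,0,0,0,1],
    [-0.016,0,0,0,0,0,1],
    [-0.022,0,0,0,0,0,1],
    [-0.026,0,0,0,0,0,1],
  ],
)

```text
time: 8.23
tool_pos: [455.0, -45.2, 73.1]
tcp_rot: [-180.0, 0.1, 169.9]
ft_force: [-0.5, 0.4, -0.3]
finger_gap: -0.1
```

```bash
python3 - <<'E'
from h import *
from bench import r
s=r.snapshot('side');crop(s,'sided10.png',250,135,390,255,5)
s=r.snapshot('side')
rows([pol(170,r_,71,170) for r_ in(110,100,90,80,67,64)])
p=r.sense()['tool_pos'];print(np.hypot(*(p[:2]-C)),np.rad2deg(np.arctan2(*(p[:2]-C)[::-1])))
E
```

```text
[454.6 -45.   72.7] [-1.800e+02  1.000e-01  1.699e+02] [ 0.1  0.2 -0.4] 8.3333 0.4
[[-0.0, 0.001, 0.002, -0.0, 0.001, -0.002, 1], [-0.01, 0.001, 0.002, -0.0, 0.001, -0.002, 1], [-0.02, 0.001, 0.002, -0.0, 0.001, -0.002, 1], [-0.03, 0.001, 0.002, -0.0, 0.001, -0.002, 1], [-0.043, 0.001, 0.002, -0.0, 0.001, -0.002, 1], [-0.046, 0.001, 0.002, -0.0, 0.001, -0.002, 1]]
110.27851184638531 170.72008322858443
```

View pics/sided10.png

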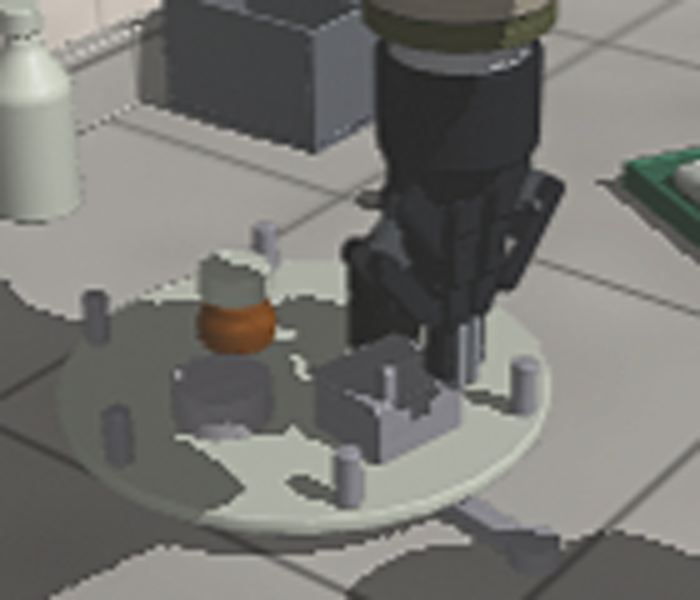

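Fingertips (465,375) are just outside the lip with no contact yet. Now pushing inward.

jog_arm(
  targets=[
    [-0.005,0.001,0.002,0,0,0,1],
    [-0.01,0.001,0.002,0,0,0,1],
    [-0.015,0.001,0.002,0,0,0,1],
    [-0.02,0.001,0.002,0,0,0,1],
    [-0.025,0.001,0.002,0,0,0,1],
  ],
)

```text
time: 8.75
tool_pos: [478.6, -48.3, 69.9]
tcp_rot: [180.0, -0.0, 169.9]
ft_force: [-1.6, -0.6, -0.4]
finger_gap: 0.1
```

```bash
python3 - <<'E'
from h import *
from bench import r
s=r.snapshot('side');crop(s,'sided11.png',250,135,390,255,5)
rows([pol(170,r_,71,170) for r_ in(67,64)])
p=r.sense()['tool_pos'];print(np.hypot(*(p[:2]-C)),np.rad2deg(np.arctan2(*(p[:2]-C)[::-1])))
print(((proj(s,p)-[250,135])*5).round())
E
```

```text
[479.5 -48.5  70.2] [-180.     0.   169.9] [-0.3  0.5  0.5] 8.8 0.2
[[-0.018, 0.001, -0.001, -0.0, 0.001, -0.002, 1], [-0.021, 0.001, -0.001, -0.0, 0.001, -0.002, 1]]
85.0668330865557 170.3379377949713
[415. 364.]
```

View pics/sided11.png

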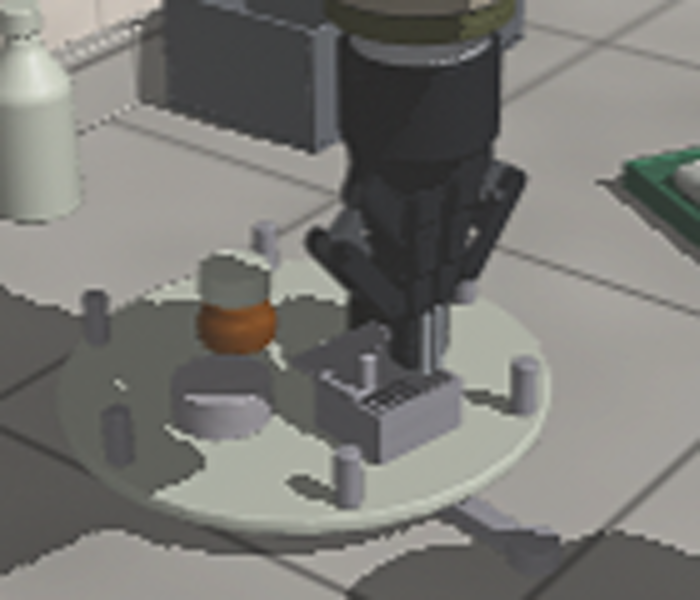

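The cover is sliding: the opening is visible at (410,393) and the deck hasn't moved. Continuing.

jog_arm(
  targets=[
    [-0.005,0.001,0,0,0,0,1],
    [-0.009,0.001,0,0,0,0,1],
    [-0.013,0.001,0,0,0,0,1],
    [-0.016,0.001,0,0,0,0,1],
    [-0.018,0.001,0,0,0,0,1],
  ],
)

```text
time: 9.22
tool_pos: [495.9, -50.4, 70.0]
tcp_rot: [-180.0, -0.1, 169.9]
ft_force: [-12.1, 1.9, 8.2]
finger_gap: 0.0
```

```bash
python3 - <<'E'
from h import *
from bench import r
s=r.snapshot('side');crop(s,'sided12.png',300,180,370,240,10)
p=r.sense()['tool_pos'];print(np.hypot(*(p[:2]-C)),np.rad2deg(np.arctan2(*(p[:2]-C)[::-1])),r.sense()['ft_force'])
E
```

```text
68.77621885780344 169.57326841312613 [-3.71175328  0.20856273  2.98499651]
```

View pics/sided12.png

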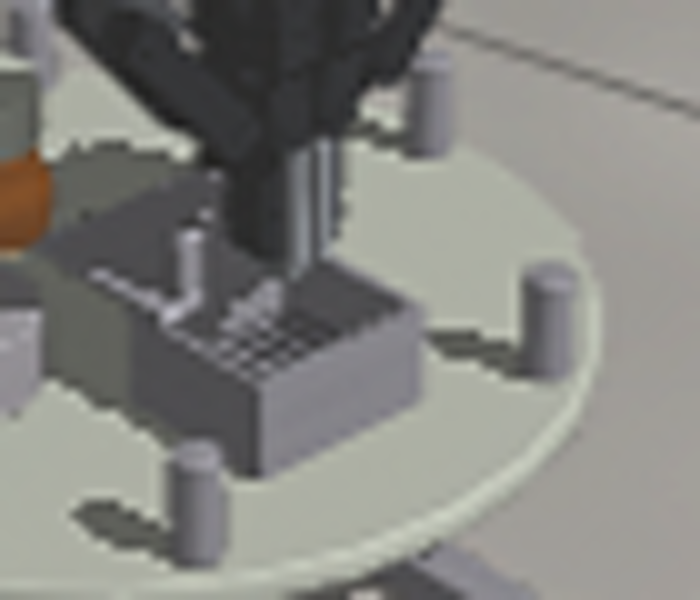

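The force spiked to 12 N as the cover met its stop, and the opening shows the pins. Retracting.

jog_arm(
  targets=[
    [-0.001,0,0,0,0,0,1],
    [-0.001,0,0,0,0,0,1],
    [0.004,0,0,0,0,0,1],
    [0.02,0,0,0,0,0,1],
    [0.05,0,0,0,0,0,1],
  ],
)

```text
time: 9.68
tool_pos: [448.9, -42.1, 71.0]
tcp_rot: [-180.0, 0.2, 169.9]
ft_force: [0.4, -0.2, -0.0]
finger_gap: 0.4
```

jog_arm(
  targets=[
    [0.03,0,-0.02,0,0,0,1],
    [0.03,-0.02,-0.06,0,0,0,1],
    [0.03,-0.06,-0.1,0,0,0,1],
    [0.03,-0.1,-0.12,0,0,0,1],
    [0.03,-0.14,-0.12,0,0,0,1],
  ],
)

```text
time: 10.1
tool_pos: [397.5, -159.7, 192.0]
tcp_rot: [-179.9, 0.4, 170.0]
ft_force: [0.9, -0.1, 0.2]
finger_gap: -0.2
```

```bash
python3 - <<'E'
from h import *
from bench import r
print(r.sense()['tool_pos'],r.sense()['ft_force'])
s=r.snapshot('top');crop(s,'topd13.png',265,130,425,250,5)
s=r.snapshot('side');crop(s,'sided13.png',250,135,390,255,5)
E
```

```text
[ 397.4957925  -159.6522037   191.99935505] [ 0.91360402 -0.10759613  0.17337282]
```

View pics/topd13.png

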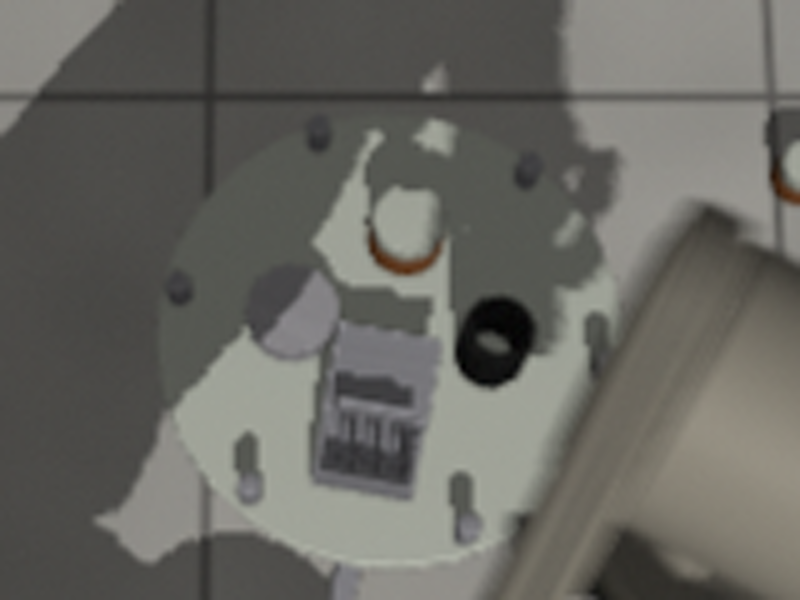

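View pics/sided13.png

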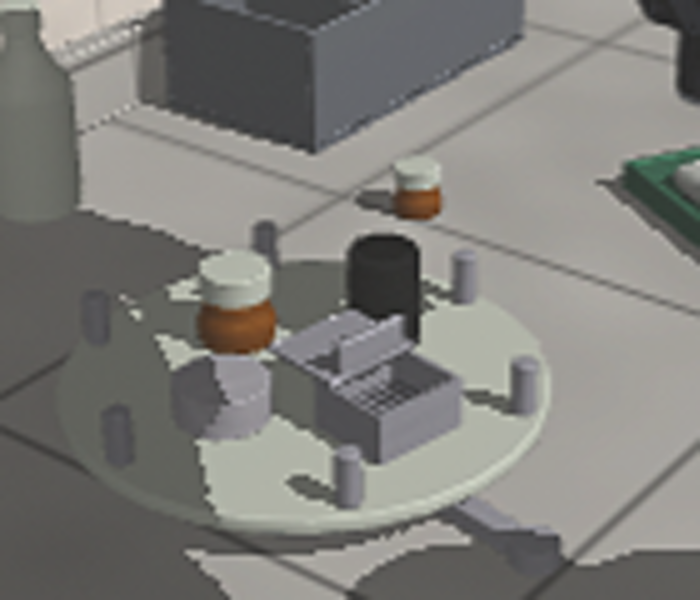

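```bash
python3 - <<'E'
from h import *
from bench import r
s=r.snapshot('top'); postang(s,[(318,124),(528,160),(180,282),(250,486),(466,524)],265,130,5)
crop(s,'topd14.png',320,185,360,235,12)
for r_ in(56,62,92): print(r_,((proj(s,pol(169.7,r_,81 if r_<90 else 58)[:3])-[320,185])*12).round())
E
```

```text
119.5 19.9 box mod60 49.9
119.1 -40.0 box mod60 50.0
118.6 80.2 box mod60 50.2
121.6 140.3 box mod60 50.3
120.0 -161.5 box mod60 48.5
56 [245. 320.]
62 [240. 346.]
92 [213. 496.]
```

View pics/topd14.png

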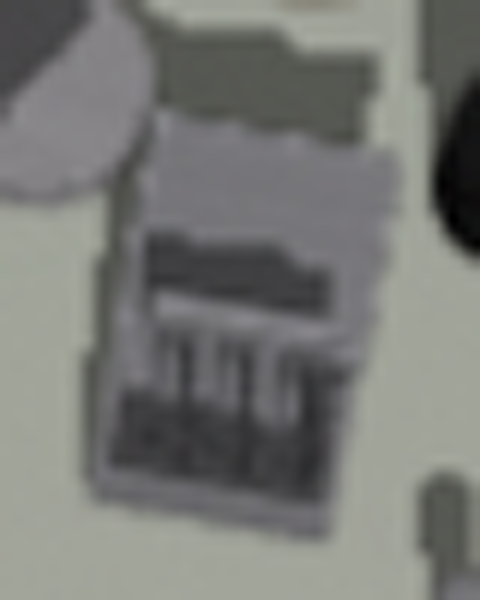

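The outer edge of the lip is at about (242,322), against (245,320) predicted for full opening. The box is at 169.8°, and jar, tin and rollers are upright. Handing in.

```bash
python3 - <<'E'
from bench import r
print(r.hand_in(), r.sense()['time'])
E
```

```text
the job is handed in; nothing more can be done
the job is handed in; nothing more can be done
```

The job is done and handed in at about 10 s of the 54 s allowed; the hand-in gives no verdict.

- **What I did:** I turned the carousel about 115° counter-clockwise by pushing one rim post with the shut fingertips. I then pushed the cover's lip inward until the force spiked to about 12 N at the stop, and backed the arm away.
- **Box and pointer:** The last pictures put the box at about 169.8° and the pointer at about 170°. One of the five post readings was about 1.5° lower than the rest, still well inside the ±9° limit.
- **Cover:** The lip's outer face sat about 56 mm from the axis, which is fully open (about 36 mm).
- **Loose things:** The jar, tin and both rollers were upright in place. I saw no sign of the soap tray, bottle or mug being moved, but did not measure them again. The arm was clear of everything.
- **Disagreement:** The box's front edge showed about 1.3 camera pixels (roughly 3 mm) from where the fit predicted it. I put this down to calibration error.

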